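# Raise the probe-holder mast to its second stop and hold it

### The arm

A 6-joint arm with a two-finger parallel gripper is mounted at the origin on the work surface. World frame = base frame: x ahead of the robot, y to its left, z up, the work surface at z = 0. Lengths are in mm, angles in rad, forces in N, time in s.
With the tool pointing down it reaches from about 275 to 1000 mm from the base axis. Payload 8.4 kg.
Tool frame: the origin (TCP) lies at the very end of the fingers, on their centre line; the grasp point (between the pads) lies 19 mm behind it (r.pinch_z is the distance from the TCP to the grasp point, in mm); z points along the fingers, y is the direction in which the jaws open and shut (so a half turn about z gives the same grasp; the last joint's range is limited). The gripper opens to 85 mm and grips with 20 to 120 N. Pads are 22 mm wide; open, the fingers measure 114 mm over their backs; the gripper's body (76 mm by 85 mm) begins 54 mm behind the grasp point. The pads swing forward as they close: fully open they stand 13 mm farther back than shut.
Start: joints at [-1.178, 0.353, 1.633, -0, 1.155, -0.002], TCP at [240.389, -576.924, 231.281] pointing down, gripper open.
Joint ranges: [-2.63, 2.63], [-0.92, 2.1], [0.06, 2.66], [-1.3, 4.44], [0, 2.69], [-3.02, 3.02]. Speed limits (rad/s): [2.22, 2.22, 2.79, 3.14, 3.14, 3.14].

### API

Orientations are given as [roll, pitch, yaw] about the fixed x, y, z axes, in that order (R = Rz(yaw) Ry(pitch) Rx(roll)).
In Python, from rig import r, optics gives the robot as it stands.
- The arm moves only by the shell command python3 -m creep 'ROWS' [FORCE]. ROWS is JSON, a list of rows, each an object with "dp": the shift along the tool's x, y, z in mm, a list of three; "angular": the turn, a rotation vector about the tool's x, y, z in rad, a list of three; "fingers": the finger opening in mm, from 0 to 85.4. In form: [{"dp": [dx, dy, dz], "angular": [wx, wy, wz], "fingers": fingers}, ...]. A call has 1 to 5 rows; each row is the pose to reach, as a shift and turn from the pose commanded when the call began, along the tool's axes at that moment; what a row does not reach only later rows make up. A row lasts 1/12 s, in which the tool goes at most 41.7 mm and 7.16 degrees, less where a joint would pass 70% of its speed; a pose out of reach is approached as far as the arm can. A call with a gripper value outside its range is refused whole. The fingers move at their own pace and stop on an object; FORCE is the grip in N (left out, the last holds). Time passes only in rows, so rows that repeat a pose let the fingers close. It gives the time, the measured TCP pose, the force and the opening at its end, in the units of the state.
- r.sense(): the state, without advancing time (a new reading comes with each control period).
- optics.grab_frame(name): name is "scene" or "top" or "wrist"; returns the picture (420x560x3 uint8, blue, green, red); there is no depth.
- optics.camera_params(name): a dict with "fx", "fy", "cx", "cy" (pixels), "eye" and "rotation" of the camera in the world; the wrist camera has in their place "T_tool_cam" (4x4, takes a point from camera to tool coordinates, whose origin is the TCP and whose axes are the flange's). Camera axes: x right, y up, looking along -z (the intrinsics and any distortion apply to the point x, -y, -z); pixel columns grow to the right and rows downward; lengths in mm; the calibration is good to about 2 mm. A picture is of the moment at which its call begins: read the wrist's pose just before it. camera_params takes no time and is no camera call.
- r.sign_off(): hands the job in, once; it reports no verdict.
The state is a dict: "clock": time; "qpos": joint angles; "qvel": joint speeds; "joint_efforts": joint torques, N m; "eef_pos": TCP position; "tcp_rot": TCP orientation; "contact_force": force on the tool from outside, world axes, zero at the start; "wrist_torque": the same for the moment, N m; "opening": opening from 0.0 (shut) to 1.0 (fully open).
Only numpy, scipy, OpenCV 4.12 (cv2) and the standard library are available. Lean on these libraries where they do the work, as an engineer would, in place of code of your own. Each camera call takes 0.05 s, during which the arm holds its last target.

### The job

The telescoping probe-holder mast on the counter is pushed in and latched: press its release button so that the inner tube springs free, then take the grip block on top and draw the mast straight up, past the first stop where the pull stiffens, to its second and final stop. Finish while still gripping the block and holding the mast fully extended, so that a colleague can fit the locking pin (it sinks if let go); leave the other things on the counter where they are.

Things in the scene. Friction and masses are not known exactly. Their poses are not given: they have to be found in the camera images.
- mast: the mast's fixed base: a flat white foot 110 (x) by 250 (y, from -170 to +80) by 18 mm high, the telescoping column upright at its origin (outer tube 50 wide, its 60 wide collar ends 102 mm above the table), a white release unit (50 x 95 mm, top 80 mm above the table) at its -y end. Origin on the table on the column's axis; z up; x along the foot's short side
- release_top (a point): centre of the top of the release button, a round white push button 30 mm across in a black ring on the release unit, at (0, -132, 102 mm) in the mast base's frame when up. It is pressed straight down; spring about 1.5 N at first, 5 N fully down; it springs back up
- release (a joint): how far the release button is pressed, 0 to 0.006 m; the bolt clears the tab from about 0.004 m
- mast_grip: the white grip block on top of the inner tube, 34 (x) by 50 (y) by 44 (z) mm, origin at its centre, axes as the mast base's. Centre 133 mm above the table when pushed in, 278 mm at the second stop. Grip it from above across its x faces, free on both sides. Under it lies a flange 40 wide, 6 thick, a 16 wide tab to -y and the probe cup to +y
- mast_head (a joint): how far the inner tube is out of the middle tube, 0 (in) to 0.075 m (first stop). Held at 0 (up to 2 mm of play) until the button is pressed, then it springs up by itself about 15 to 35 mm; from there it is pulled with 0 to 4 N to the first stop and sinks back if let go
- mast_mid (a joint): how far the middle tube is out of the outer tube, 0 (in) to 0.070 m (second, final stop). It follows when the inner tube is at its first stop, which takes about 8 to 13 N in all; at 0.070 m it stops hard. It sinks if let go
- gel_center (a point): white gel bottle, diameter 52, 150 high, standing loose (mm); point 70 above its foot; to be left alone
- dish_center (a point): small steel bowl, rim diameter 100, 35 high, loose, near the mast's foot (mm); point 17 above its foot; to be left alone
- jar_center (a point): lidded jar, diameter 56, 60 high, loose (mm); point half-way up; to be left alone
- probe_wide_center (a point): scan probe with a wide head lying on its side near the mast's foot, 130 long, 62 wide, 26 thick, loose (mm); its centre line; to be left alone
- probe_small_center (a point): narrow scan probe lying on its side, 130 long, 36 wide, 26 thick, loose (mm); its centre line; to be left alone
- wand_center (a point): thin marker pen lying down, 150 long, 14 thick, loose (mm); its centre line; to be left alone
- warmer: fixed gel warmer, a white box 130 x 130 x 75 mm with a clear bottle standing in it, 175 mm high in all; origin under its centre; to be left alone
- cup_rim (a point): centre of the mouth of the open grey probe cup, 70 mm wide, 36 high, that sticks out from the inner tube at 78 mm to the mast's +y side and rises with it; its mouth is 8 mm above the grip block's centre; not for gripping
- bolt_top (a point): top of the tip of the steel latch bolt (14 mm wide, 36 long, 120 mm above the table), 40 mm from the column's axis on the button's side; it hooks over the inner tube's tab, and draws back 10 mm when the button is pressed

How it is judged:
By the outcome, as a careful person would: the job done as asked, in the order asked, and still so for the second after the job is handed in, while the arm keeps its last pose, push and grip.
It also fails if it takes over 40 s, if anything falls off the work surface, if the arm or the gripper's body presses on something with over 40 N, if the wrist force passes 120 N, or if a joint passes its speed limit or range.

## Working session

There is one attempt and no reset: what is moved stays moved. The work goes in short steps, Python scripts to look and compute and a shell command to move; the robot and the scene stay as the last step left them, time stands still between calls to the robot, and variables do not carry over. Pictures are saved under pics/ and viewed, and the job is handed in when it is done.

```bash
mkdir -p pics; ls; python3 - <<'E'
from rig import r, optics
import cv2
print(r.sense()); print(r.pinch_z)
for n in("scene","top"):
    cv2.imwrite(f"pics/{n}0.png",optics.grab_frame(n)); print(optics.camera_params(n))
print(optics.camera_params("wrist"))
E
```

```text
pics
{'clock': 0.0, 'qpos': array([-1.17841956e+00,  3.53651296e-01,  1.63411328e+00, -1.28718774e-05,
        1.15522490e+00, -2.41147174e-03]), 'qvel': array([ 0.00014087,  0.00087955,  0.00015076,  0.00038459,  0.00024095,
       -0.00110285]), 'joint_efforts': array([-1.34168655e-03, -6.05258918e+01, -3.42073846e+01, -2.64809314e-04,
        9.25882050e-03, -1.10308839e-06]), 'eef_pos': array([ 240.19193749, -576.49149275,  230.56865081]), 'tcp_rot': array([-3.14019581e+00,  8.40060400e-06,  3.94793452e-01]), 'contact_force': array([-0.28442902, -1.11374143, -1.0983435 ]), 'wrist_torque': array([-0.03322282,  0.01966266, -0.00857283]), 'opening': 0.9970746486314855}
18.700000000000003
{'fx': 393.1006043172849, 'fy': 393.1006043172849, 'cx': 271.91362309603767, 'cy': 210.60040833844081, 'eye': array([1410.90858124,    7.78264259,  687.77096159]), 'rotation': array([0.97564129, 0.00195339, 1.59230253])}
{'fx': 540.3628692155679, 'fy': 540.3628692155679, 'cx': 271.8496337478513, 'cy': 213.98509341611177, 'eye': array([ 420.06687098,  -14.9568336 , 1437.44246035]), 'rotation': array([ 1.22295983e-01, -1.30348811e-03, -1.55322153e+00])}
{'fx': 310.72932383980185, 'fy': 310.72932383980185, 'cx': 279.68692362553276, 'cy': 211.09111533541108, 'T_tool_cam': array([[ 8.27168092e-04,  9.46533093e-01,  3.22605671e-01,
         8.35395502e+01],
       [ 9.99999537e-01, -6.24330631e-04, -7.32219323e-04,
        -1.98117838e-01],
       [-4.91657219e-04,  3.22606127e-01, -9.46533172e-01,
        -1.42414165e+02],
       [ 0.00000000e+00,  0.00000000e+00,  0.00000000e+00,
         1.00000000e+00]])}
```

View pics/scene0.png

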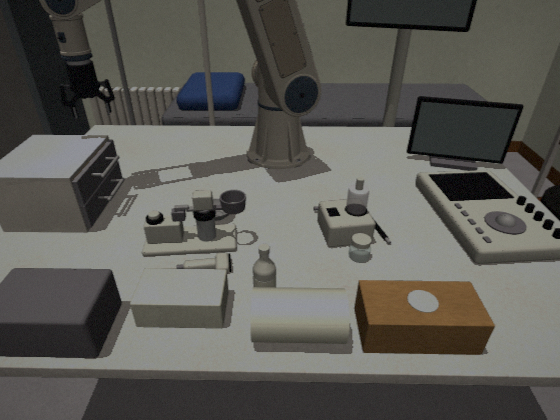

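View pics/top0.png

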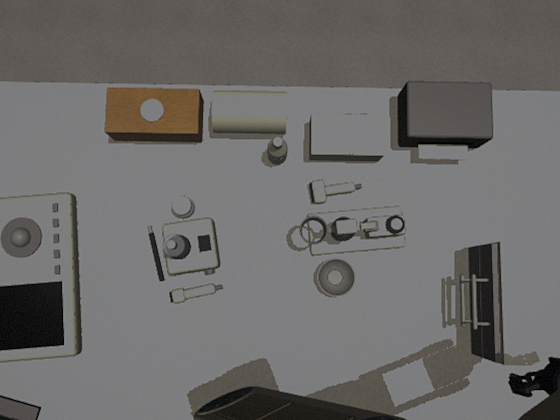

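The scene view shows the mast with its button near (154,217) and grip block near (203,200). In the top view the button is near (396,225) and the block near (346,227), with the bowl at (335,277) and the wide probe at (330,190). I'll zoom in.

```bash
cat > h.py <<'E'
import numpy as np, cv2
from scipy.spatial.transform import Rotation as R
from rig import r, optics
def cam(n,state=None):
    p=optics.camera_params(n)
    if n=="wrist":
        s=state or r.sense(); T=np.eye(4);T[:3,:3]=R.from_euler('xyz',s['tcp_rot']).as_matrix();T[:3,3]=s['eef_pos']
        M=T@p['T_tool_cam']; return p,M[:3,3],M[:3,:3]
    rot=np.array(p['rotation'])
    return p,np.array(p['eye']),R.from_euler('xyz',rot).as_matrix()
def ray(n,u,v,c=None):
    p,e,M=c or cam(n)
    d=M@np.array([(u-p['cx'])/p['fx'],-(v-p['cy'])/p['fy'],-1]); return e,d/np.linalg.norm(d)
def onz(n,u,v,z,c=None):
    e,d=ray(n,u,v,c); return e+d*(z-e[2])/d[2]
def proj(n,P,c=None):
    p,e,M=c or cam(n); q=M.T@(np.array(P)-e); return p['cx']-p['fx']*q[0]/q[2],p['cy']+p['fy']*q[1]/q[2]
E
python3 - <<'E'
import cv2
from h import *
a=cv2.imread('pics/top0.png')[180:300,290:420]; b=cv2.imread('pics/scene0.png')[180:280,130:260]
cv2.imwrite('pics/top0z.png',cv2.resize(a,None,fx=5,fy=5,interpolation=2)*1)
cv2.imwrite('pics/sc0z.png',cv2.resize(b,None,fx=5,fy=5,interpolation=2))
for uv,z in (((396,225),102),((346,227),155),((305,254),0),((404,247),18)): print(onz('top',*uv,z))
for uv,z in (((154,217),102),((203,193),155)): print(onz('scene',*uv,z))
E
```

```text
[ 562.11247108 -322.70128887  102.        ]
[ 549.56869402 -191.19381372  155.        ]
[ 491.23842688 -103.64757073    0.        ]
[ 513.30055541 -362.47571025   18.        ]
[ 581.30264129 -317.63726248  102.        ]
[ 546.23139234 -190.40714936  155.        ]
```

View pics/top0z.png

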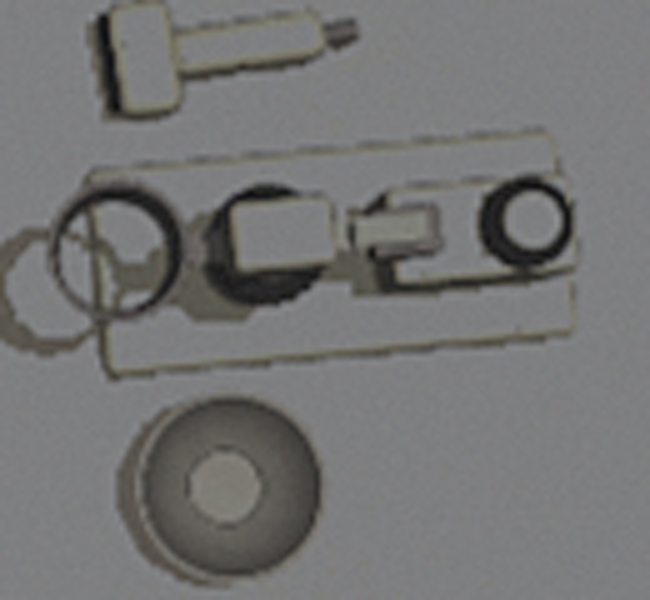

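View pics/sc0z.png

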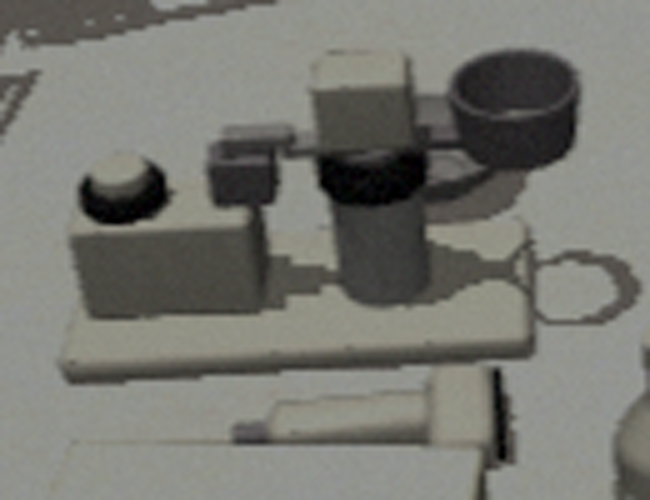

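```bash
python3 - <<'E'
from h import *
B=onz('top',395.2,224.4,102);G=onz('top',346.7,226.6,155);C=onz('top',313.3,230,141)
print(B,G,C)
d=G-B;print(np.hypot(d[0],d[1]),np.degrees(np.arctan2(-d[0],d[1])));d=C-B;print(np.hypot(d[0],d[1]),np.degrees(np.arctan2(-d[0],d[1])))
# foot corners z=18 (zoom px)
for u,v in ((90,170),(552,132),(577,332),(112,376)): print(onz('top',290+u/5,180+v/5,18))
print('scene',onz('scene',130+122/5,180+170/5,102),onz('scene',130+361/5,180+68/5,155))
D=onz('top',290+230/5,180+487/5,35);print('dish',D)
E
```

```text
[ 563.57614164 -320.72879961  102.        ] [ 550.55662812 -192.86238058  155.        ] [ 542.32772565 -114.35637959  141.        ]
128.52754120576782 5.813888907862769
207.46342070002018 5.878545412510894
[ 596.19246152 -109.41020358   18.        ]
[ 620.84513333 -354.24754054   18.        ]
[ 514.94298822 -366.1749619    18.        ]
[ 487.54772508 -121.97206232   18.        ]
scene [ 567.62231097 -320.29337464  102.        ] [ 549.22209414 -191.98166468  155.        ]
dish [ 430.68280321 -182.01154718   35.        ]
```

```bash
python3 -m creep '[{"dp":[35,-10,0],"angular":[0,0,-0.12],"fingers":85},{"dp":[72,-20,0],"angular":[0,0,-0.24],"fingers":60},{"dp":[110,-31,0],"angular":[0,0,-0.36],"fingers":0},{"dp":[148,-42,0],"angular":[0,0,-0.48],"fingers":0},{"dp":[185,-52,0],"angular":[0,0,-0.6],"fingers":0}]' 30
cat > go.py <<'E'
import sys
from h import *
# needed dp/rot from measured pose to target x y z yaw
t=np.array([float(a) for a in sys.argv[1:4]]);yaw=float(sys.argv[4])
s=r.sense();M=R.from_euler('xyz',s['tcp_rot'])
print('dp',(M.inv().apply(t-s['eef_pos'])).round(1),'rot',(M.inv()*R.from_euler('xyz',[np.pi,0,yaw])).as_rotvec().round(3),'eef',s['eef_pos'].round(1),'F',s['contact_force'].round(1),'t',round(s['clock'],2))
E
python3 go.py 564 -321 190 1.672
```

```text
clock: 0.52
eef_pos: [392.1, -456.2, 231.0]
tcp_rot: [-3.141, -0.0, 1.0]
contact_force: [0.2, -0.8, 0.0]
opening: 0.447
dp [206.6  71.7  41. ] rot [-0.    -0.    -0.672] eef [ 392.1 -456.2  231. ] F [ 0.2 -0.8  0. ] t 0.52
```

```bash
python3 -m creep '[{"dp":[40,14,0],"angular":[0,0,-0.12],"fingers":0},{"dp":[80,28,8],"angular":[0,0,-0.24],"fingers":0},{"dp":[120,42,16],"angular":[0,0,-0.36],"fingers":0},{"dp":[160,56,24],"angular":[0,0,-0.48],"fingers":0},{"dp":[200,70,30],"angular":[0,0,-0.6],"fingers":0}]' 30
python3 -m creep '[{"dp":[0,0,0],"angular":[0,0,-0.07],"fingers":0},{"dp":[0,0,0],"angular":[0,0,-0.07],"fingers":0}]'
python3 go.py 564 -321 150 1.672
python3 - <<'E'
from h import *
s=r.sense();im=optics.grab_frame('wrist');cv2.imwrite('pics/w1.png',im)
c=cam('wrist',s);print(proj('wrist',[564,-321,102],c),proj('wrist',s['eef_pos'],c))
E
```

```text
clock: 0.93
eef_pos: [554.9, -330.2, 201.3]
tcp_rot: [-3.141, -0.0, 1.601]
contact_force: [-0.4, -1.8, -0.3]
opening: -0.001
clock: 1.1
eef_pos: [555.1, -329.9, 201.1]
tcp_rot: [-3.14, -0.001, 1.672]
contact_force: [-0.1, -0.2, 0.6]
opening: -0.002
dp [ 7.9  9.8 51.1] rot [-0.001 -0.001 -0.   ] eef [ 555.1 -329.9  201.1] F [-0.1 -0.2  0.6] t 1.1
(np.float64(291.25183027600224), np.float64(203.17225693283976)) (np.float64(278.79741000261293), np.float64(274.38059072879827))
```

View pics/w1.png

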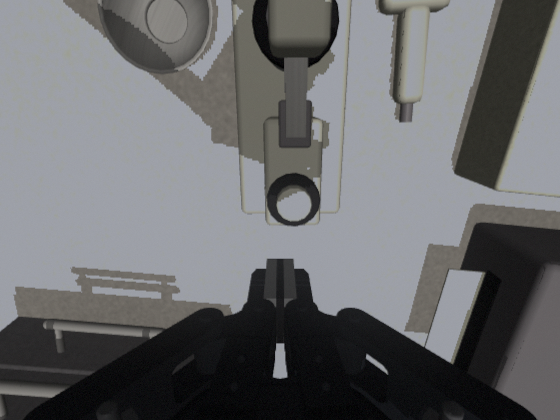

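The wrist view shows the closed fingertips near (280,262) and the button top at about (294,205). I predicted (291,203), so they agree within 2 mm.

```bash
python3 - <<'E'
from h import *
im=cv2.imread('pics/w1.png');g=im.min(2)
print(onz('wrist',294,205,102))
# block top seen at cols 273..331
sub=cv2.threshold(g[175:230,270:320],110,255,0)[1]
n,l,st,ce=cv2.connectedComponentsWithStats(sub)
for i in range(1,n):print(st[i],ce[i]+[270,175], onz('wrist',*(ce[i]+[270,175]),102))
E
python3 go.py 565 -322 115 1.672
```

```text
[ 565.44708966 -323.73828968  102.        ]
[43  2  7 16 68] [316.73529412 182.25      ] [ 581.38928586 -303.09104657  102.        ]
[  7  16  34  30 769] [294.44213264 206.07542263] [ 565.90848916 -324.62104351  102.        ]
[  0  36  50  19 400] [296.2875 224.3875] [ 569.21437835 -340.4300947   102.        ]
dp [ 7.9 11.8 86.4] rot [-0.001 -0.001 -0.007] eef [ 554.1 -331.1  201.4] F [-0.4 -1.2 -0.2] t 1.15
```

```bash
python3 -m creep '[{"dp":[7,11.5,30],"angular":[0,0,0],"fingers":0},{"dp":[7,11.5,60],"angular":[0,0,0],"fingers":0},{"dp":[7,11.5,85],"angular":[0,0,0],"fingers":0},{"dp":[7,11.5,93],"angular":[0,0,0],"fingers":0},{"dp":[7,11.5,93],"angular":[0,0,0],"fingers":0}]'
python3 go.py 565.5 -323 102 1.672
python3 - <<'E'
from h import *
cv2.imwrite('pics/w2.png',optics.grab_frame('wrist'))
E
```

```text
clock: 1.57
eef_pos: [562.4, -324.0, 107.1]
tcp_rot: [-3.138, -0.002, 1.661]
contact_force: [-0.5, 0.5, -0.6]
opening: 0.0
dp [0.8 3.2 5.1] rot [-0.004 -0.002 -0.011] eef [ 562.4 -324.   107.1] F [-0.5  0.5 -0.6] t 1.57
```

View pics/w2.png

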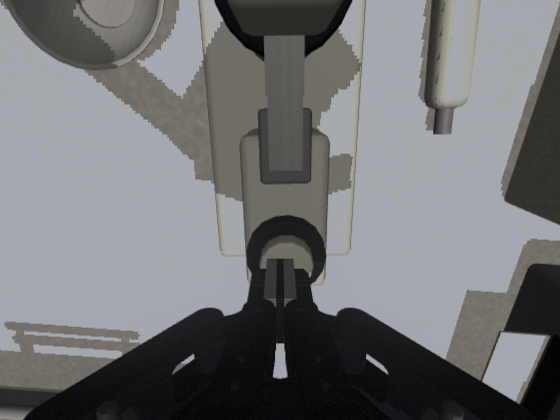

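```bash
python3 - <<'E'
from h import *
print(onz('wrist',287,256,97), onz('wrist',287,256,102)); print(proj('wrist',r.sense()['eef_pos']),r.sense()['eef_pos'])
E
```

```text
[ 567.73162433 -319.67548932   97.        ] [ 567.37463698 -317.14838759  102.        ]
(np.float64(278.79911143481434), np.float64(274.38278483377167)) [ 563.68286039 -324.58320597  108.99651653]
```

```bash
python3 -m creep '[{"dp":[2.5,3,0],"angular":[0,0,0],"fingers":0},{"dp":[2.5,3,4],"angular":[0,0,0],"fingers":0},{"dp":[2.5,3,7],"angular":[0,0,0],"fingers":0},{"dp":[2.5,3,9],"angular":[0,0,0],"fingers":0},{"dp":[2.5,3,9],"angular":[0,0,0],"fingers":0}]'
python3 -m creep '[{"dp":[0,0,1.5],"angular":[0,0,0],"fingers":0},{"dp":[0,0,1.5],"angular":[0,0,0],"fingers":0}]'
python3 - <<'E'
from h import *
cv2.imwrite('pics/w3.png',optics.grab_frame('wrist'))
cv2.imwrite('pics/s3.png',cv2.resize(optics.grab_frame('scene')[150:280,110:290],None,fx=4,fy=4))
E
```

```text
clock: 2.03
eef_pos: [568.0, -321.4, 100.7]
tcp_rot: [3.14, 0.001, 1.665]
contact_force: [0.9, -0.5, 2.3]
opening: -0.001
clock: 2.2
eef_pos: [568.1, -321.4, 99.2]
tcp_rot: [3.14, 0.001, 1.665]
contact_force: [0.7, -0.4, 3.5]
opening: 0.0
```

View pics/w3.png

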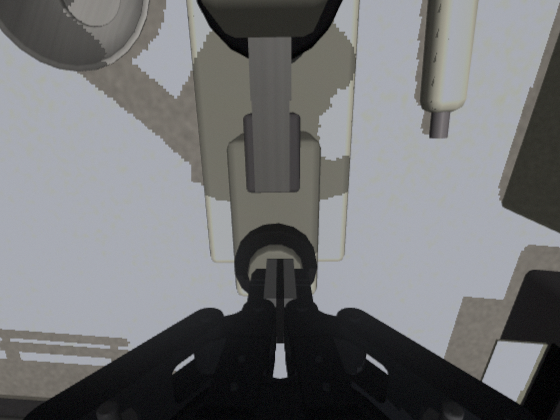

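View pics/s3.png

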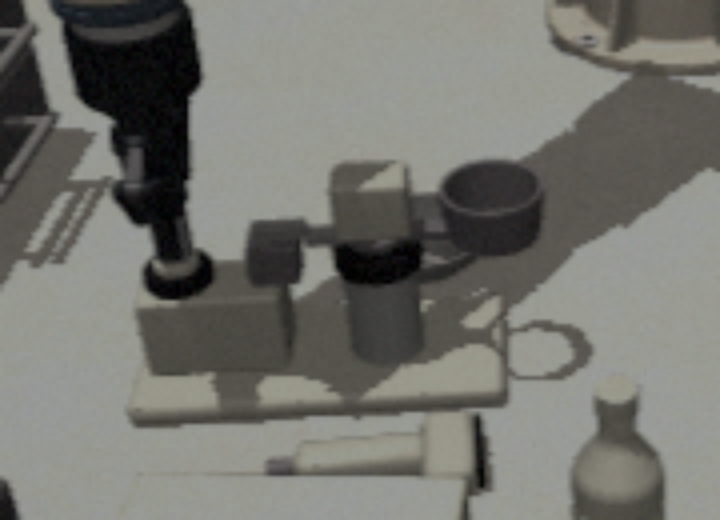

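The fingertips are on the button, with the ring at (276,258). The force is 3.5 N, so the button is only partly pressed and the block hasn't moved yet. I'll press further.

```bash
python3 -m creep '[{"dp":[0,0,1.5],"angular":[0,0,0],"fingers":0},{"dp":[0,0,2],"angular":[0,0,0],"fingers":0},{"dp":[0,0,2],"angular":[0,0,0],"fingers":0},{"dp":[0,0,2],"angular":[0,0,0],"fingers":0},{"dp":[0,0,2],"angular":[0,0,0],"fingers":0}]'
python3 - <<'E'
from h import *
cv2.imwrite('pics/s4.png',cv2.resize(optics.grab_frame('scene')[150:280,110:290],None,fx=4,fy=4))
E
```

```text
clock: 2.72
eef_pos: [567.8, -321.3, 96.9]
tcp_rot: [3.141, 0.0, 1.665]
contact_force: [3.2, -1.5, 5.1]
opening: -0.003
```

View pics/s4.png

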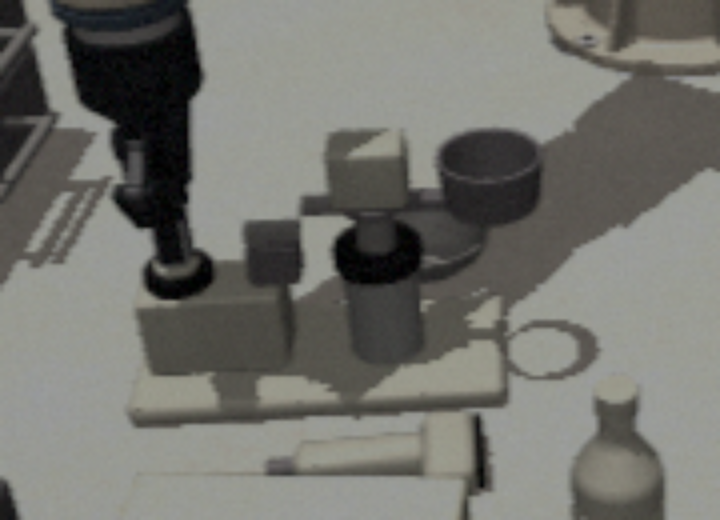

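The tube has sprung free: the block top moved from row 160 to 128 in the zoomed view. Next I'll rise clear, open, and go over the block.

```bash
python3 -m creep '[{"dp":[0,0,-20],"angular":[0,0,0],"fingers":0},{"dp":[0,0,-60],"angular":[0,0,0],"fingers":0},{"dp":[0,0,-100],"angular":[0,0,0],"fingers":40},{"dp":[0,0,-140],"angular":[0,0,0],"fingers":80},{"dp":[0,0,-175],"angular":[0,0,0],"fingers":80}]'
python3 -m creep '[{"dp":[30,0,0],"angular":[0,0,0],"fingers":80},{"dp":[65,0,0],"angular":[0,0,0],"fingers":80},{"dp":[90,0,0],"angular":[0,0,0],"fingers":80},{"dp":[100,0,0],"angular":[0,0,0],"fingers":80},{"dp":[100,0,0],"angular":[0,0,0],"fingers":80}]'
python3 - <<'E'
from h import *
s=r.sense();cv2.imwrite('pics/w5.png',optics.grab_frame('wrist'));print(s['eef_pos'],s['tcp_rot'])
cv2.imwrite('pics/s5.png',cv2.resize(optics.grab_frame('scene')[150:280,110:290],None,fx=4,fy=4))
cv2.imwrite('pics/t5.png',cv2.resize(optics.grab_frame('top')[180:300,290:420],None,fx=4,fy=4))
E
```

```text
clock: 3.18
eef_pos: [566.3, -320.4, 273.1]
tcp_rot: [-3.139, -0.002, 1.665]
contact_force: [0.0, 0.2, 0.3]
opening: 0.422
clock: 3.6
eef_pos: [556.9, -219.3, 270.9]
tcp_rot: [-3.139, -0.002, 1.667]
contact_force: [0.9, -0.2, 0.2]
opening: 0.93
[ 556.89748384 -219.25523711  270.94491139] [-3.13907205e+00 -1.66686138e-03  1.66695398e+00]
```

View pics/w5.png

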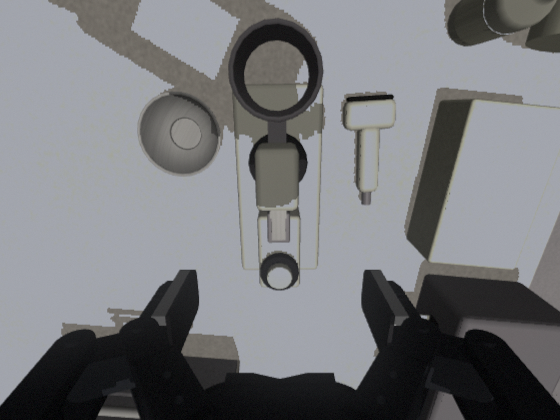

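View pics/s5.png

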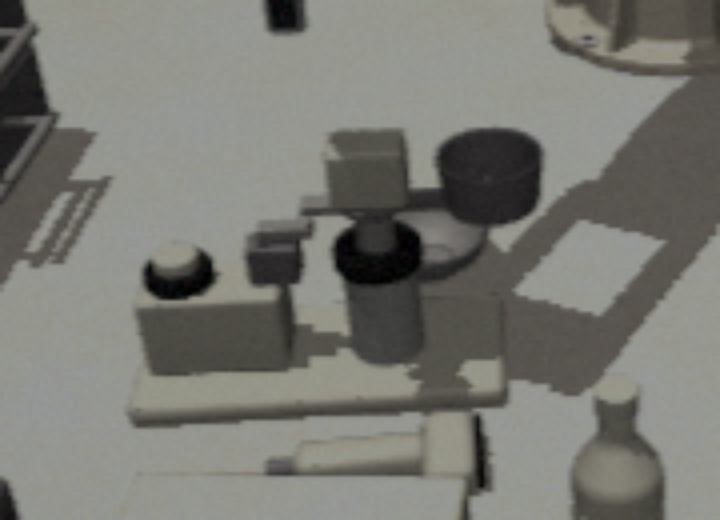

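```bash
python3 - <<'E'
from h import *
for u,v in ((202,188.3),(110+370/4,150+187/4)):
    e,d=ray('scene',u,v); print(e+d*(567-e[0])/d[0])
    # bottom edge
for u,v in ((110+370/4,150+210/4),):
    e,d=ray('scene',u,v); print(e+d*(567-e[0])/d[0])
im=cv2.imread('pics/w5.png')[130:220,235:320]
cv2.imwrite('pics/w5z.png',cv2.resize(im,None,fx=7,fy=6.5))
E
```

```text
[ 567.         -186.77541403  181.60284661]
[ 567.         -188.05112547  156.58669617]
[ 567.         -189.81850541  139.14180269]
```

View pics/w5z.png

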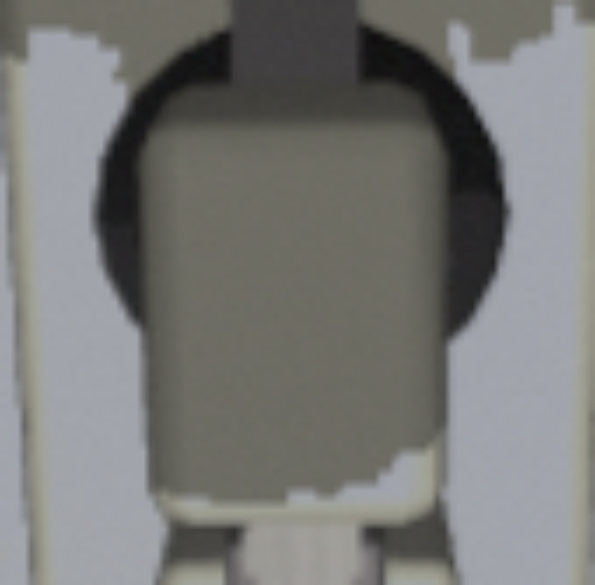

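View pics/t5.png

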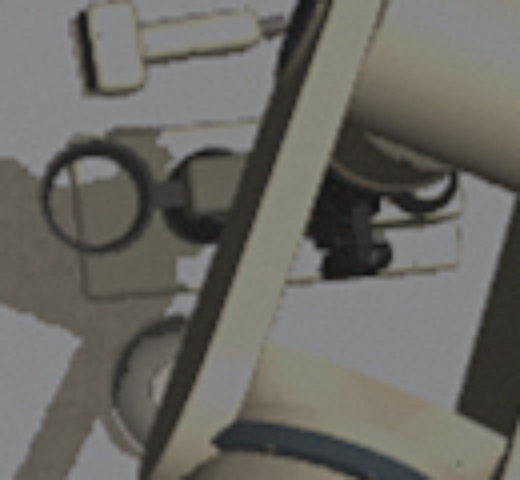

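```bash
python3 - <<'E'
from h import *
s=r.sense();print(s['eef_pos'],onz('wrist',276.9,178.9,180))
E
python3 go.py 551 -191 215 1.672
```

```text
[ 557.91903441 -222.27829866  271.22141087] [ 553.31973028 -192.80160445  180.        ]
dp [31.8 -3.9 56.2] rot [-0.001  0.    -0.007] eef [ 557.9 -222.3  271.2] F [-0.7  0.6 -0.8] t 3.75
```

```bash
python3 -m creep '[{"dp":[20,-1.5,0],"angular":[0,0,0],"fingers":75},{"dp":[29.5,-2.5,25],"angular":[0,0,0],"fingers":75},{"dp":[29.5,-2.5,55],"angular":[0,0,0],"fingers":75},{"dp":[29.5,-2.5,75],"angular":[0,0,0],"fingers":75},{"dp":[29.5,-2.5,75],"angular":[0,0,0],"fingers":75}]'
python3 - <<'E'
from h import *
s=r.sense();cv2.imwrite('pics/w6.png',optics.grab_frame('wrist'));print(s['eef_pos'])
cv2.imwrite('pics/s6.png',cv2.resize(optics.grab_frame('scene')[130:260,130:290],None,fx=4.5,fy=4.5))
E
```

```text
clock: 4.17
eef_pos: [550.2, -192.6, 192.2]
tcp_rot: [-3.135, -0.003, 1.664]
contact_force: [-0.3, -0.6, -0.9]
opening: 0.877
[ 550.20540645 -192.63266117  192.18290883]
```

View pics/w6.png

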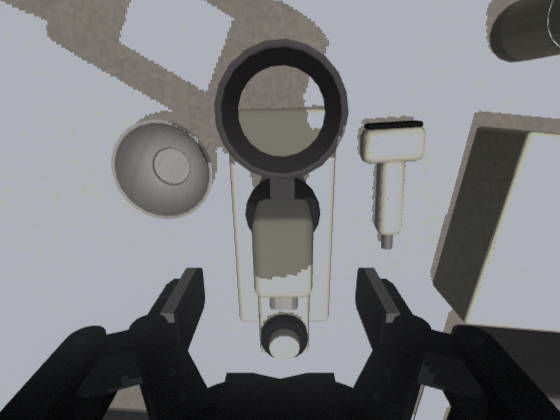

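View pics/s6.png

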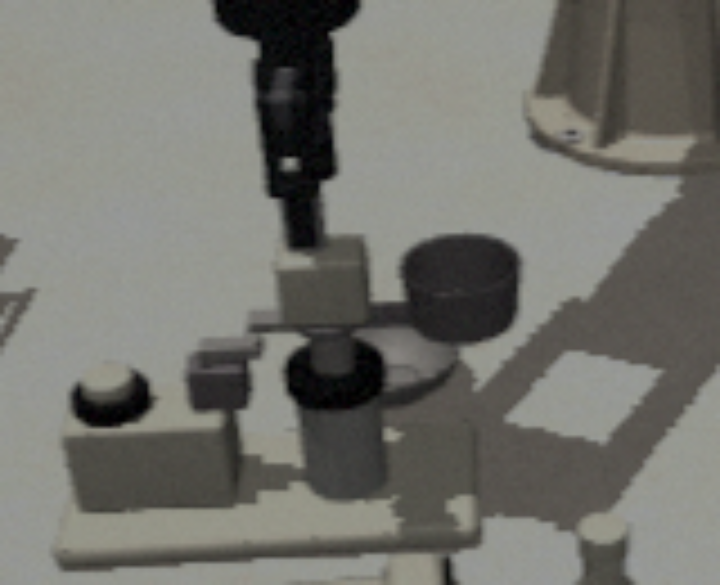

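```bash
python3 - <<'E'
from h import *
s=r.sense();print(s['eef_pos'],onz('wrist',283,246,180),onz('wrist',283,246,183))
e,d=ray('scene',130+303/4.5,130+243/4.5);print(e+d*(590-e[0])/d[0])
e,d=ray('scene',130+322/4.5,130+265/4.5);print(e+d*(569-e[0])/d[0])
e,d=ray('scene',130+322/4.5,130+325/4.5);print(e+d*(569-e[0])/d[0])
E
```

```text
[ 552.62052857 -193.34621801  196.30433528] [ 554.10197155 -184.62087781  180.        ] [ 553.94007672 -183.21727184  183.        ]
[ 590.         -191.59792144  207.40694477]
[ 569.         -187.60818247  181.07271648]
[ 569.         -191.69553906  141.26156266]
```

```bash
python3 -m creep '[{"dp":[4,1,12],"angular":[0,0,0],"fingers":75},{"dp":[4,1,30],"angular":[0,0,0],"fingers":75},{"dp":[4,1,45],"angular":[0,0,0],"fingers":75},{"dp":[4,1,51],"angular":[0,0,0],"fingers":75},{"dp":[4,1,51],"angular":[0,0,0],"fingers":75}]'
python3 - <<'E'
from h import *
s=r.sense();cv2.imwrite('pics/w7.png',optics.grab_frame('wrist'));print(s['eef_pos'],s['contact_force'])
cv2.imwrite('pics/s7.png',cv2.resize(optics.grab_frame('scene')[130:260,130:290],None,fx=4.5,fy=4.5))
E
```

```text
clock: 4.68
eef_pos: [553.2, -188.3, 144.9]
tcp_rot: [-3.141, -0.0, 1.665]
contact_force: [0.3, 0.6, 0.3]
opening: 0.878
[ 553.16878311 -188.30914607  144.92765225] [0.33850623 0.60903128 0.32948194]
```

View pics/w7.png

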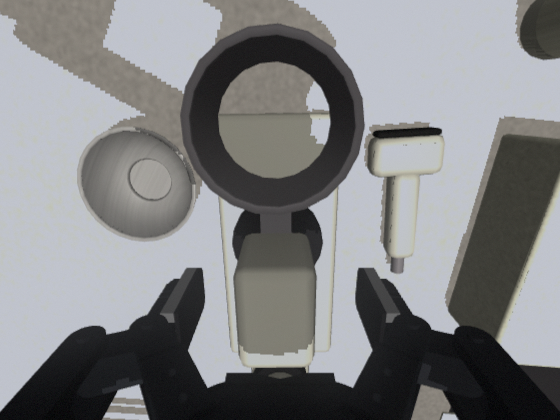

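View pics/s7.png

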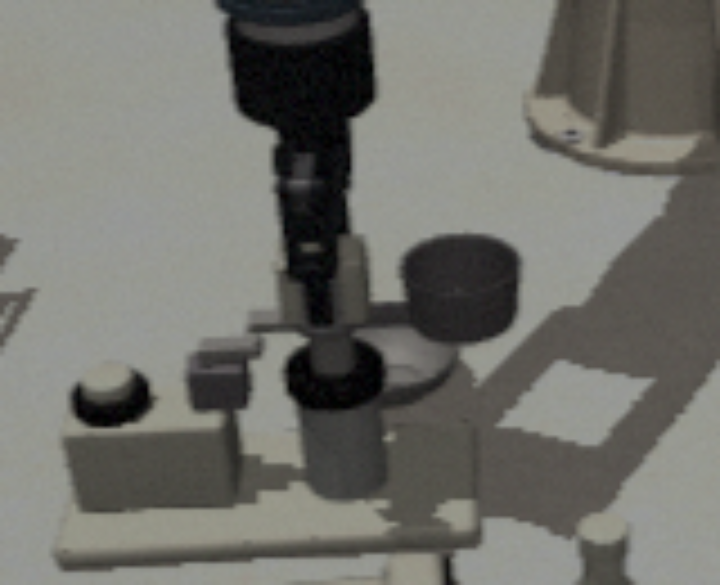

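The block is between the open fingers (block centre column about 275, finger centre 280) and its top is clear of the gripper's body. I'll shift 2 mm and close.

```bash
python3 -m creep '[{"dp":[0,-2,0],"angular":[0,0,0],"fingers":60},{"dp":[0,-2,0],"angular":[0,0,0],"fingers":45},{"dp":[0,-2,0],"angular":[0,0,0],"fingers":38},{"dp":[0,-2,0],"angular":[0,0,0],"fingers":20},{"dp":[0,-2,0],"angular":[0,0,0],"fingers":20}]' 70
python3 -m creep '[{"dp":[0,0,0],"angular":[0,0,0],"fingers":20},{"dp":[0,0,0],"angular":[0,0,0],"fingers":20},{"dp":[0,0,0],"angular":[0,0,0],"fingers":20},{"dp":[0,0,0],"angular":[0,0,0],"fingers":20}]' 70
python3 - <<'E'
from h import *
s=r.sense();cv2.imwrite('pics/w8.png',optics.grab_frame('wrist'));print(s['eef_pos'],s['contact_force'],s['wrist_torque'])
cv2.imwrite('pics/s8.png',cv2.resize(optics.grab_frame('scene')[130:260,130:290],None,fx=4.5,fy=4.5))
E
```

```text
clock: 5.2
eef_pos: [551.4, -188.7, 146.0]
tcp_rot: [3.141, 0.0, 1.665]
contact_force: [-2.4, -0.6, -0.6]
opening: 0.39
clock: 5.53
eef_pos: [551.4, -188.7, 145.7]
tcp_rot: [-3.141, 0.0, 1.665]
contact_force: [-2.2, -2.5, 0.4]
opening: 0.388
[ 551.41537325 -188.66352825  145.65269159] [-2.22489766 -2.53630751  0.40628518] [-0.36610631 -0.07123243  0.47303618]
```

View pics/w8.png

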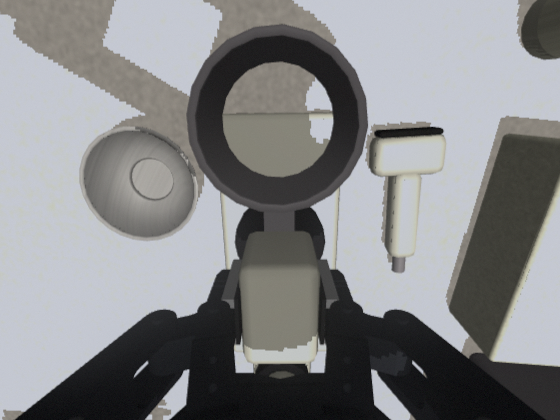

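View pics/s8.png

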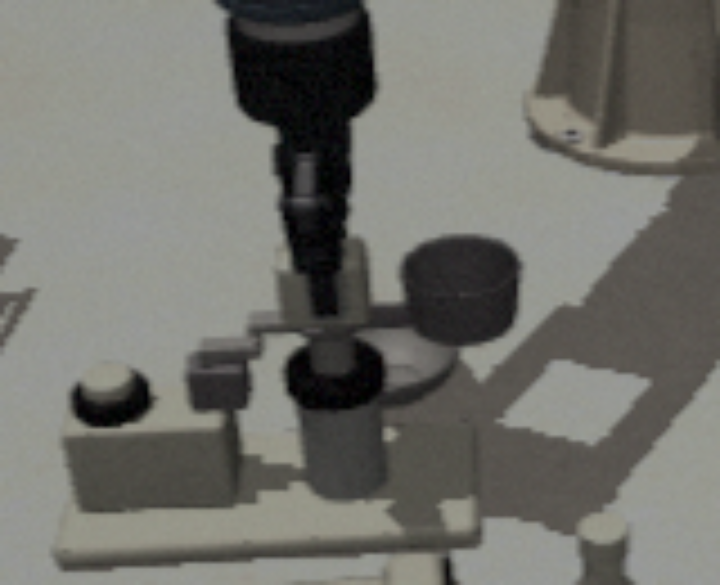

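The block is gripped squarely at an opening of about 33 mm, just above the flange. I'll pull up.

```bash
python3 -m creep '[{"dp":[0,0,-5],"angular":[0,0,0],"fingers":20},{"dp":[0,0,-12],"angular":[0,0,0],"fingers":20},{"dp":[0,0,-20],"angular":[0,0,0],"fingers":20},{"dp":[0,0,-28],"angular":[0,0,0],"fingers":20},{"dp":[0,0,-36],"angular":[0,0,0],"fingers":20}]' 70
python3 -m creep '[{"dp":[0,0,-4],"angular":[0,0,0],"fingers":20},{"dp":[0,0,-8],"angular":[0,0,0],"fingers":20},{"dp":[0,0,-12],"angular":[0,0,0],"fingers":20},{"dp":[0,0,-16],"angular":[0,0,0],"fingers":20},{"dp":[0,0,-20],"angular":[0,0,0],"fingers":20}]' 70
```

```text
clock: 6.05
eef_pos: [551.4, -188.6, 182.7]
tcp_rot: [3.142, 0.0, 1.665]
contact_force: [-1.2, -3.7, -2.5]
opening: 0.387
clock: 6.47
eef_pos: [551.4, -188.6, 201.2]
tcp_rot: [-3.141, -0.0, 1.665]
contact_force: [2.6, -5.7, -11.5]
opening: 0.385
```

The pull has stiffened to 11.5 N, so this is the first stop. I'll continue.

```bash
python3 -m creep '[{"dp":[0,0,-6],"angular":[0,0,0],"fingers":20},{"dp":[0,0,-12],"angular":[0,0,0],"fingers":20},{"dp":[0,0,-18],"angular":[0,0,0],"fingers":20},{"dp":[0,0,-24],"angular":[0,0,0],"fingers":20},{"dp":[0,0,-30],"angular":[0,0,0],"fingers":20}]' 70
python3 -m creep '[{"dp":[0,0,-6],"angular":[0,0,0],"fingers":20},{"dp":[0,0,-12],"angular":[0,0,0],"fingers":20},{"dp":[0,0,-18],"angular":[0,0,0],"fingers":20},{"dp":[0,0,-23],"angular":[0,0,0],"fingers":20},{"dp":[0,0,-26],"angular":[0,0,0],"fingers":20}]' 70
```

```text
clock: 6.88
eef_pos: [551.3, -188.6, 231.0]
tcp_rot: [-3.141, -0.0, 1.665]
contact_force: [2.3, -5.1, -11.9]
opening: 0.388
clock: 7.3
eef_pos: [551.4, -188.6, 257.3]
tcp_rot: [-3.141, -0.0, 1.665]
contact_force: [1.1, -5.5, -11.4]
opening: 0.385
```

```bash
python3 -m creep '[{"dp":[0,0,-1],"angular":[0,0,0],"fingers":20},{"dp":[0,0,-2],"angular":[0,0,0],"fingers":20},{"dp":[0,0,-3],"angular":[0,0,0],"fingers":20},{"dp":[0,0,-4],"angular":[0,0,0],"fingers":20},{"dp":[0,0,-4],"angular":[0,0,0],"fingers":20}]' 70
python3 -m creep '[{"dp":[0,0,-1],"angular":[0,0,0],"fingers":20},{"dp":[0,0,-2],"angular":[0,0,0],"fingers":20},{"dp":[0,0,-3],"angular":[0,0,0],"fingers":20},{"dp":[0,0,-3],"angular":[0,0,0],"fingers":20}]' 70
```

```text
clock: 7.72
eef_pos: [551.3, -188.6, 261.1]
tcp_rot: [-3.141, -0.0, 1.665]
contact_force: [0.6, -4.0, -10.4]
opening: 0.386
clock: 8.05
eef_pos: [551.4, -188.6, 264.1]
tcp_rot: [-3.141, -0.0, 1.665]
contact_force: [-0.3, -5.3, -9.8]
opening: 0.384
```

```bash
python3 -m creep '[{"dp":[0,0,-0.8],"angular":[0,0,0],"fingers":20},{"dp":[0,0,-1.6],"angular":[0,0,0],"fingers":20},{"dp":[0,0,-1.6],"angular":[0,0,0],"fingers":20}]' 70
python3 -m creep '[{"dp":[0,0,-0.8],"angular":[0,0,0],"fingers":20},{"dp":[0,0,-1.6],"angular":[0,0,0],"fingers":20},{"dp":[0,0,-1.6],"angular":[0,0,0],"fingers":20}]' 70
```

```text
clock: 8.3
eef_pos: [551.3, -188.6, 265.7]
tcp_rot: [-3.141, -0.0, 1.665]
contact_force: [0.5, -5.9, -11.2]
opening: 0.388
clock: 8.55
eef_pos: [551.3, -188.6, 266.7]
tcp_rot: [-3.141, -0.0, 1.665]
contact_force: [2.8, -5.9, -14.4]
opening: 0.388
```

```bash
python3 -m creep '[{"dp":[0,0,-0.7],"angular":[0,0,0],"fingers":20},{"dp":[0,0,-1],"angular":[0,0,0],"fingers":20},{"dp":[0,0,-1],"angular":[0,0,0],"fingers":20}]' 70
python3 - <<'E'
from h import *
s=r.sense();print(s['eef_pos'],s['contact_force'],s['opening'])
cv2.imwrite('pics/w9.png',optics.grab_frame('wrist'))
cv2.imwrite('pics/s9.png',cv2.resize(optics.grab_frame('scene')[100:260,110:290],None,fx=3.7,fy=3.7))
E
```

```text
clock: 8.8
eef_pos: [551.3, -188.5, 267.1]
tcp_rot: [-3.14, -0.0, 1.665]
contact_force: [3.3, -5.8, -19.2]
opening: 0.389
[ 551.26536696 -188.54886144  267.0672503 ] [  3.26641275  -5.8342619  -19.24986255] 0.3891623206597407
```

View pics/w9.png

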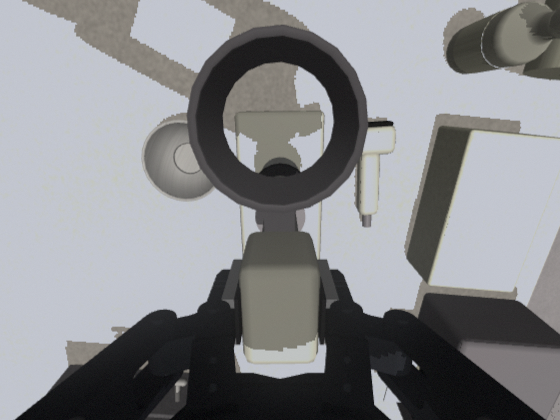

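View pics/s9.png

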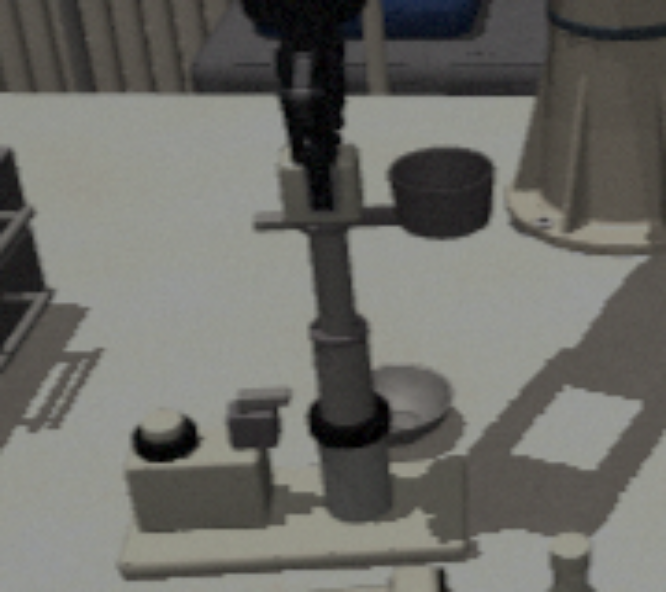

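Both tubes are out, and the block sits between the pads exactly as before (rows 232–362 in the wrist view). The force is rising against a hard stop. I'll check that the hold is steady.

```bash
python3 -m creep '[{"dp":[0,0,0],"angular":[0,0,0],"fingers":20},{"dp":[0,0,0],"angular":[0,0,0],"fingers":20},{"dp":[0,0,0],"angular":[0,0,0],"fingers":20},{"dp":[0,0,0],"angular":[0,0,0],"fingers":20},{"dp":[0,0,0],"angular":[0,0,0],"fingers":20}]' 70
python3 - <<'E'
from h import *
e,d=ray('scene',110+320/3.7,100+172/3.7);print(e+d*(569-e[0])/d[0])
t=optics.grab_frame('top');cv2.imwrite('pics/t9.png',t);print(r.sense()['contact_force'],r.sense()['eef_pos'])
E
```

```text
clock: 9.32
eef_pos: [551.3, -188.6, 267.1]
tcp_rot: [-3.141, -0.0, 1.665]
contact_force: [4.0, -6.1, -18.5]
opening: 0.391
[ 569.         -187.6541762   296.59209563]
[  3.83580808  -5.8439501  -19.13759804] [ 551.29077226 -188.53837151  267.10365048]
```

View pics/t9.png

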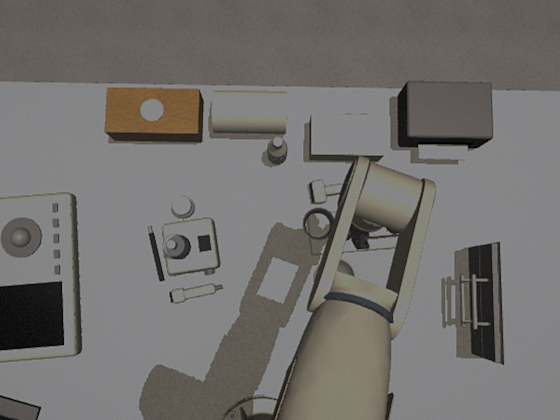

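The top view shows the jar, bottle, pen and probes in their original places, and the hold is steady at about 19 N. I'll hand it in.

```bash
python3 -c "
from rig import r; print(r.sign_off())"
```

```text
the job is handed in; nothing more can be done
None
```

I pressed the release button (about 5 N) and the inner tube sprang up about 25 mm. I then gripped the block across its x faces with 70 N and drew the mast straight up, past the first stop (about 11 N) to the second. I handed it in at about 9.4 s, still gripping and holding it up.

**Extension:** The TCP stood still at z = 267 mm while the pull rose from about 11 N to a steady 19 N, which fits a hard stop. The block sat in the pads as it did when first gripped, with no sign of slip. The scene picture shows both tubes out. A rough ray cast there put the block's top edge at about 297 mm, close to the 300 mm expected at full extension and within that reading's error.

**Other objects:** The last top view shows the gel bottle, jar, pen, small probe and warmer where they were. The arm partly hides the wide probe and the bowl in that view. The wrist and scene pictures show both standing as before, but I did not measure them.

**Side force:** A sideways load of about 7 N remained at the grip, probably from gripping 1–2 mm off centre.

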